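# Fetch the jaw model from behind the bottles

## Task

Clear the two bottles out of the wooden rack and stand both on the ribbed black rubber mat; only then fetch the plaster jaw model from behind them and set it, teeth up, in the middle of the grey pan. With the model in the pan and both bottles still on the mat, stand each bottle back in the very well of the rack it came from. Keep the bottles and the model upright throughout and leave the bur jar and the wax pot where they are.

Things in the scene. Friction and masses are not known exactly. Their poses are not given: they have to be found in the camera images.
- white_bottle: white squeeze bottle with a pointed nozzle, 54 mm across, 122 mm high in all (body about 54 mm wide up to about 75 mm, shoulder above it, neck and nozzle from 90 mm); 0.16 kg. Origin at the centre of its underside, z up. Starts upright in one of the two wells of the rack.
- amber_bottle: amber glass bottle with a white screw cap, 40 mm across, 95 mm high (body 40 mm wide up to about 70 mm, cap 28 mm wide from 76 mm); 0.11 kg. Origin at the centre of its underside, z up. Starts upright in the other well.
- jaw_model: plaster jaw model with teeth, 55 x 64 x 49 mm, 0.18 kg; base 53 mm along its x (-25 to +28) and 64 mm along its y up to z = 13 mm, 44 x 55 mm above that. Origin under the base, z up. Stands on the back of the rack between the cheeks, its x within 0.15 rad of the rack's x; grasp the base across its x from above with the fingertips about 4 mm above the rack's top.
- rack: fixed dark wooden rack, 170 x 170 mm, top at z = 14 mm. Origin at the centre of its underside; x points to its back, away from the robot. Two round wells (60 mm wide, floor at z = 6 mm) at (x, y) = (-47, +45) and (-47, -45) mm hold the bottles. The model stands on the top near (+38, 0) between two cheeks (inner faces at y = +-60 mm, x = 3 to 81 mm, tops at z = 49 mm), open to front and back.
- mat: fixed ribbed black rubber mat, 120 mm (its x) x 210 mm (its y) x 4 mm, the side area for the bottles. Origin at the centre of its underside; bottles stand on it 4 mm above the bench.
- pan: fixed shallow grey plastic case pan, open on top, 150 x 150 mm outside, 142 mm inside, walls 4 mm thick and 18 mm high, inner floor 4 to 5 mm above the bench. Origin at the centre of its underside.
- bur_jar: bystander: small clear glass jar of old burs, 45 x 42 x 40 mm, loose. Origin under its middle. Leave it alone.
- wax_pot: bystander: low round pot of pink wax, 51 mm across, 21 mm high, loose. Origin under its middle. Leave it alone.

How it is judged (in metres and radians):
On the way, in this order (a step that is already met when the one before it is completed fails the run):
1. both bottles stand released on the mat, the jaw model still in the rack (x of white_bottle in the frame of mat between -0.055 and 0.055 m and y of white_bottle in the frame of mat between -0.1 and 0.1 m and z of each of white_bottle, amber_bottle in the frame of mat below 0.009 m and angle between each of white_bottle, amber_bottle's own z axis and vertical below 0.1 rad and x of amber_bottle in the frame of mat between -0.055 and 0.055 m and y of amber_bottle in the frame of mat between -0.1 and 0.1 m and contact force between the fingers and white_bottle below 0.2 N and linear speed of each of white_bottle, amber_bottle below 0.02 m/s and angular speed of each of white_bottle, amber_bottle below 0.2 rad/s and contact force between the fingers and amber_bottle below 0.2 N and distance of jaw_model from where it was at the start of the episode below 0.02 m), for 0.2 s.
2. the jaw model stands released in the middle of the pan while both bottles still stand on the mat (x of white_bottle in the frame of mat between -0.055 and 0.055 m and y of white_bottle in the frame of mat between -0.1 and 0.1 m and z of each of white_bottle, amber_bottle in the frame of mat below 0.009 m and angle between each of white_bottle, amber_bottle's own z axis and vertical below 0.1 rad and x of amber_bottle in the frame of mat between -0.055 and 0.055 m and y of amber_bottle in the frame of mat between -0.1 and 0.1 m and horizontal distance between jaw_model and pan below 0.015 m and z of jaw_model in the frame of pan below 0.009 m and angle between jaw_model's own z axis and vertical below 0.08 rad and contact force between the fingers and jaw_model below 0.2 N and linear speed of jaw_model below 0.02 m/s and angular speed of jaw_model below 0.2 rad/s), for 0.2 s.
At the end, for the whole second after the job is handed in: Each bottle stands upright (within 0.08 rad) within 15 mm of where it stood at the start, so in its own well of the rack; the jaw model stands flat on the pan's floor, teeth up, within 15 mm of the pan's centre; all three are released and at rest (distance of each of white_bottle, amber_bottle from where it was at the start of the episode below 0.015 m and angle between each of white_bottle, amber_bottle, jaw_model's own z axis and vertical below 0.08 rad and contact force between the fingers and white_bottle below 0.2 N and linear speed of each of white_bottle, amber_bottle, jaw_model below 0.02 m/s and angular speed of each of white_bottle, amber_bottle, jaw_model below 0.2 rad/s and contact force between the fingers and amber_bottle below 0.2 N and horizontal distance between jaw_model and pan below 0.015 m and z of jaw_model in the frame of pan below 0.009 m and contact force between the fingers and jaw_model below 0.2 N); the robot touches nothing.
It fails at once if a bystander (bur jar or wax pot) is moved by more than 20 mm (distance of any of bur_jar, wax_pot from where it was at the start of the episode above 0.02 m).
It fails at once if a bottle or the jaw model is tipped by more than 0.6 rad (angle between any of white_bottle, amber_bottle, jaw_model's own z axis and vertical above 0.6 rad).
It also fails if it takes over 120 s, if anything falls off the work surface, if the arm or the gripper's body presses on something with over 40 N, if the wrist force passes 120 N, or if a joint passes its speed limit or range.

## Robot

A 6-joint arm with a two-finger parallel gripper is mounted at the origin on a cart in front of the work surface, level with it; the furniture and walls round the work are solid. World frame = base frame: x ahead of the robot, y to its left, z up, the work surface at z = 0. Lengths are in mm, angles in rad, forces in N, time in s.
With the tool pointing down it reaches from about 300 to 775 mm from the base axis. Payload 14.6 kg.
Tool frame: the origin (TCP) lies midway between the tips of the shut fingers; the grasp point (between the pads) lies 19 mm behind it; z points along the fingers, y is the line along which they close (so a half turn about z gives the same grasp; the last joint's range is limited). The gripper opens to 94 mm and grips with 3 to 60 N. Pads are 16 mm wide; open, the fingers measure 119 mm over their backs; the gripper's body (75 mm by 177 mm) begins 78 mm behind the grasp point.
Start: joints at [-1.204, 0.3, 1.521, -0, 1.321, -0.067], TCP at [231.169, -499.049, 205.446] pointing down, gripper open.
Joint ranges: [-3.03, 3.03], [-0.79, 2.21], [0.23, 2.52], [-1.04, 4.18], [0, 3.07], [-2.55, 2.55]. Speed limits (rad/s): [2.22, 2.22, 2.57, 3.14, 3.14, 3.14].

## Interface

Orientations are given as [roll, pitch, yaw] about the fixed x, y, z axes, in that order (R = Rz(yaw) Ry(pitch) Rx(roll)).
In Python, from cell import bot gives the robot as it stands.
- The arm moves only by the shell command python3 drive.py, which reads ROWS from standard input. ROWS is a JSON list of rows, 1 to 10 of them, each of 7 numbers: dx, dy, dz in cm, then a rotation vector rx, ry, rz in units of 0.2 rad, then the opening from 0.0 (shut) to 1.0 (fully open); each row is the pose to reach, as a shift and turn from the pose commanded when the command began, along the tool's axes at that moment; what a row does not reach only later rows make up. A row lasts 1/8 s, in which the tool goes at most 62.5 mm and 0.188 rad, less where a joint would pass 70% of its speed; a pose out of reach is approached as far as the arm can. The fingers move at their own pace and stop on an object; the grip force is fixed at half the most. Time passes only in rows, so rows that do not move let the fingers close. It prints the time, the measured TCP pose, the force, the opening and the grip force at its end. Input that does not fit is refused with a message, and nothing moves.
- bot.get_state(): the state, without advancing time (a new reading comes with each control period).
- bot.read_camera(name): name is "side" or "top"; returns the picture (400x640x3 uint8, red, green, blue); there is no depth.
- bot.camera_model(name): a dict with "fovy" (degrees; the focal length in pixels is half the picture's height over the tangent of half this angle, whatever the lens; pixels are square), "cx", "cy" (the principal point, pixels), "camera_from_world" (4x4, takes a point from world to camera coordinates). Camera axes: x right, y up, looking along -z (the intrinsics and any distortion apply to the point x, -y, -z); pixel columns grow to the right and rows downward; lengths in mm; the calibration is good to about 2 mm. A picture is of the moment at which its call begins. camera_model takes no time and is no camera call.
- bot.finish_job(): hands the job in; it is judged then, once.
The state is a dict: "t": time; "joints": joint angles; "joint_velocities": joint speeds; "joint_torque": joint torques, N m; "ee_pos": TCP position; "tool_rot": TCP orientation; "force": force on the tool from outside, world axes, zero at the start; "torque": the same for the moment, N m; "opening": opening from 0.0 (shut) to 1.0 (fully open); "grasp_force": force on a finger pad.
Only numpy, scipy, OpenCV 4.12 (cv2) and the standard library are available. Lean on these libraries where they do the work, as an engineer would, in place of code of your own. Each camera call takes 0.05 s, during which the arm holds its last target. There are 200 camera calls.

## Working session

There is one attempt and no reset: what is moved stays moved. The work goes in short steps, Python scripts to look and compute and a shell command to move; the robot and the scene stay as the last step left them, time stands still between calls to the robot, and variables do not carry over. Pictures are saved under pics/ and viewed, at most 16 in all, crops included, and the job is handed in when it is done.

```bash
ls; mkdir -p pics
python3 - <<'E'
from cell import bot
import cv2
for n in("top","side"):
    m=bot.camera_model(n);print(n,m)
    cv2.imwrite(f"pics/{n}0.png",cv2.cvtColor(bot.read_camera(n),cv2.COLOR_RGB2BGR))
s=bot.get_state();print(s["t"],s["ee_pos"],s["tool_rot"],s["opening"])
E
```

```text
cell.py
drive.py
pics
top {'fovy': 42.919954760823664, 'cx': 312.0328297817991, 'cy': 199.18606939995772, 'camera_from_world': array([[ 1.85415660e-02, -9.99814481e-01, -5.21672529e-03,
        -1.61475400e+01],
       [ 9.98267807e-01,  1.82210006e-02,  5.59408721e-02,
        -4.12971175e+02],
       [-5.58354401e-02, -6.24492028e-03,  9.98420455e-01,
        -1.48963135e+03],
       [ 0.00000000e+00,  0.00000000e+00,  0.00000000e+00,
         1.00000000e+00]])}
side {'fovy': 53.03170493352833, 'cx': 312.4201946630885, 'cy': 190.47222833168615, 'camera_from_world': array([[-9.24182344e-01, -3.81685957e-01,  1.42416630e-02,
         3.80735035e+02],
       [ 2.36842422e-01, -5.43420469e-01,  8.05356977e-01,
        -1.39284497e+02],
       [-2.99654238e-01,  7.47669729e-01,  5.92619030e-01,
        -1.03115239e+03],
       [ 0.00000000e+00,  0.00000000e+00,  0.00000000e+00,
         1.00000000e+00]])}
0.1 [ 231.10141837 -498.85895482  204.94982542] [-3.14061790e+00 -7.64559427e-05  4.33788186e-01] 0.9998762967065422
```

View pics/top0.png

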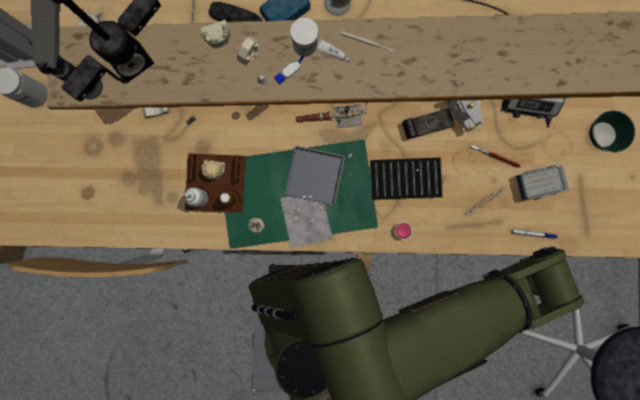

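View pics/side0.png

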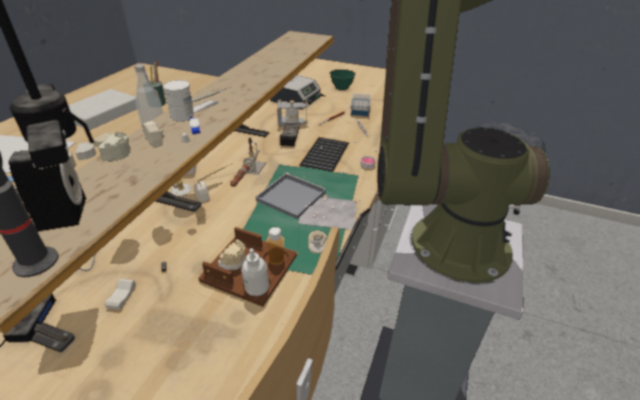

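The top view shows the rack at about (214,182), with the white bottle at (195,197), the amber bottle at (224,198) and the model at (212,168). The pan is at (314,176), the mat at (406,178), the jar at (256,225) and the wax pot at (402,231). The side view shows the same things with the rack near (248,268). I'll enlarge both.

```bash
cat > h.py <<'E'
import numpy as np,cv2
from cell import bot
def K(n):
    m=bot.camera_model(n);f=200/np.tan(np.radians(m["fovy"]/2));return m,f
def ray(n,u,v):
    m,f=K(n);T=m["camera_from_world"];R=T[:3,:3];c=-R.T@T[:3,3]
    d=R.T@np.array([(u-m["cx"])/f,-(v-m["cy"])/f,-1.]);return c,d/np.linalg.norm(d)
def onz(n,u,v,z):
    c,d=ray(n,u,v);return c+d*(z-c[2])/d[2]
def two(a,b):
    c1,d1=ray("top",*a);c2,d2=ray("side",*b)
    s=np.linalg.lstsq(np.c_[d1,-d2],c2-c1,rcond=None)[0]
    p,q=c1+s[0]*d1,c2+s[1]*d2;return (p+q)/2,np.linalg.norm(p-q)
def px(n,p):
    m,f=K(n);q=m["camera_from_world"]@np.r_[p,1];return np.array([m["cx"]-f*q[0]/q[2],m["cy"]+f*q[1]/q[2]])
def shot(n,name,x0,y0,x1,y1,k):
    i=cv2.cvtColor(bot.read_camera(n),cv2.COLOR_RGB2BGR);cv2.imwrite(f"pics/{name}_full.png",i)
    crop(i,name,x0,y0,x1,y1,k);return i
def crop(i,name,x0,y0,x1,y1,k):
    cv2.imwrite(f"pics/{name}.png",cv2.resize(i[y0:y1,x0:x1],None,fx=k,fy=k,interpolation=cv2.INTER_CUBIC))
E
python3 - <<'E'
from h import *
i=cv2.imread("pics/top0.png");crop(i,"t1",180,140,260,220,7)
i=cv2.imread("pics/side0.png");crop(i,"s1",195,220,305,305,7)
E
```

```text
(no output)
```

View pics/t1.png

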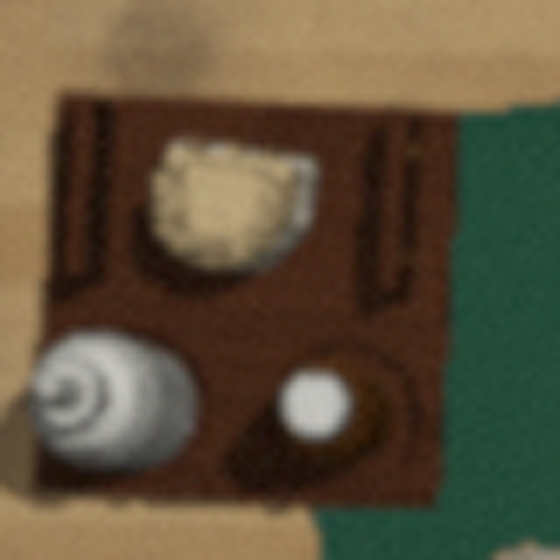

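View pics/s1.png

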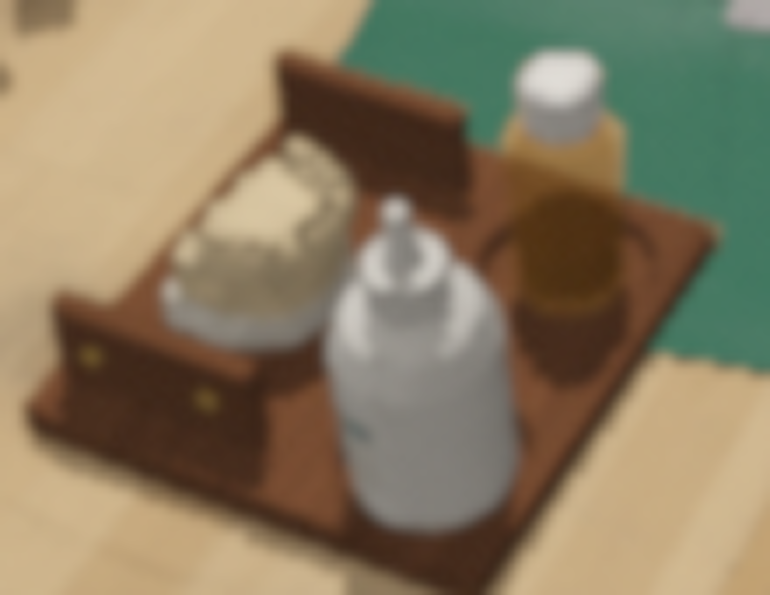

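The crops are clear. In the top crop the rack's top corners are (60,95), (460,110), (437,505) and (35,487), the nozzle tip is (62,390) and the cap centre is (317,403). In the side crop the tip is (397,200), the cap's top is (560,72), and the rack corners are (30,410), (715,230) and (480,590). The model's white cut side faces right in the top crop.

```bash
cat > m1.py <<'E'
from h import *
np.set_printoptions(precision=1,suppress=True)
t=lambda x,y:(180+(x+.5)/7-.5,140+(y+.5)/7-.5)
s=lambda x,y:(195+(x+.5)/7-.5,220+(y+.5)/7-.5)
P={k:two(t(*a),s(*b)) for k,a,b in[("tip",(62,390),(397,200)),("cap",(317,403),(560,70)),("FR",(437,505),(715,232)),("FL",(35,490),(480,588)),("BL",(60,95),(30,405))]}
for k,v in P.items(): print(k,v)
C=np.array([onz("top",*t(*a),14) for a in[(60,95),(460,110),(437,505),(35,490)]])
print("rack corners",C,"centre",C.mean(0))
print("sides",[np.linalg.norm(C[i]-C[i-1]) for i in range(4)])
ex=(C[0]+C[1]-C[2]-C[3]);ey=C[0]+C[3]-C[1]-C[2]
print("yaw",np.arctan2(ex[1],ex[0]),np.arctan2(-ey[0],ey[1]))
i=cv2.imread("pics/top0.png");h=cv2.cvtColor(i,cv2.COLOR_BGR2HSV)
def rect(mask,x0,y0,x1,y1,z):
    m=np.zeros(mask.shape,np.uint8);m[y0:y1,x0:x1]=mask[y0:y1,x0:x1]
    m=cv2.morphologyEx(m,cv2.MORPH_CLOSE,np.ones((7,7)))
    c=max(cv2.findContours(m,0,1)[0],key=cv2.contourArea)
    w=np.array([onz("top",*p[0],z)[:2] for p in cv2.convexHull(c)],np.float32)
    r=cv2.minAreaRect(w);print(r,c.reshape(-1,2).min(0),c.reshape(-1,2).max(0))
print("mat");rect((h[...,2]<75).astype(np.uint8)*255,360,145,455,210,4)
print("pan");rect(((h[...,1]<60)&(h[...,2]<150)).astype(np.uint8)*255,280,140,352,206,18)
E
python3 m1.py
python3 - <<'E'
from h import *
i=cv2.imread("pics/top0.png");crop(i,"t2",275,135,455,255,4.4)
E
```

```text
tip (array([413.3, 329.6, 124.5]), np.float64(4.133585209325612))
cap (array([410.2, 233.8,  98.5]), np.float64(1.3968234566059143))
FR (array([372.5, 198. ,   5.9]), np.float64(0.2811619814019774))
FL (array([375.5, 367.7,   8. ]), np.float64(0.6137846455357813))
BL (array([543.6, 362.1,  10.4]), np.float64(0.15066788596350367))
rack corners [[543.  361.2  14. ]
 [539.7 191.5  14. ]
 [372.4 196.9  14. ]
 [375.6 366.3  14. ]] centre [457.7 279.   14. ]
sides [np.float64(167.55273186255545), np.float64(169.68871760178163), np.float64(167.38512262902694), np.float64(169.4837746033088)]
yaw -0.031349772350480275 -0.01938741332956482
mat
((484.1805419921875, -269.8883361816406), (190.9612274169922, 240.26385498046875), 0.7603853940963745) [360 145] [441 209]
pan
((478.6588439941406, -17.798110961914062), (186.45582580566406, 195.9438018798828), 81.80877685546875) [280 145] [351 205]
```

View pics/t2.png

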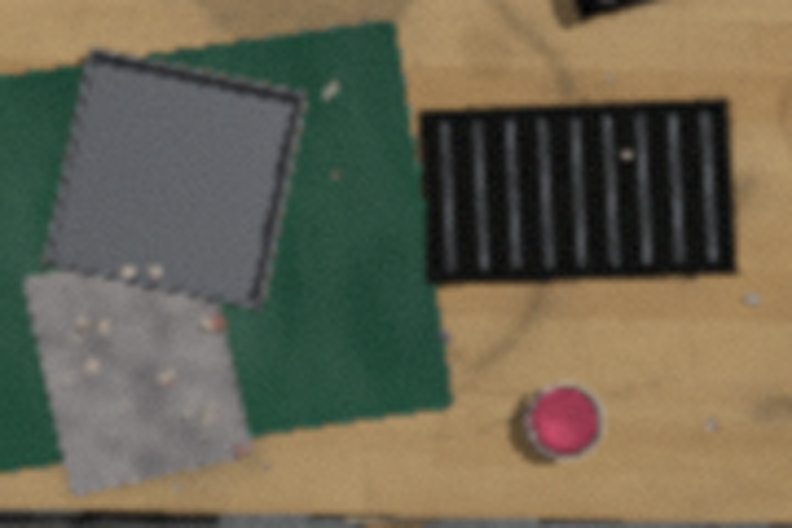

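The pan's outer corners in this crop are (93,52), (303,96), (258,305) and (45,264). The mat's corners are (423,113), (727,100), (736,271) and (430,284), and the wax pot is at (565,421). Next I compute these places and the clearance to the shelf.

```bash
cat > m2.py <<'E'
from h import *
np.set_printoptions(precision=1,suppress=True)
t=lambda x,y:(275+(x+.5)/4.4-.5,135+(y+.5)/4.4-.5)
for n,z,L in(("pan",18,[(93,52),(303,96),(258,305),(45,264)]),("mat",4,[(423,113),(727,100),(736,271),(430,284)])):
    C=np.array([onz("top",*t(*a),z) for a in L])
    ex=(C[0]+C[1]-C[2]-C[3]);ey=C[0]+C[3]-C[1]-C[2]
    print(n,C.mean(0),"sides",[round(float(np.linalg.norm(C[k]-C[k-1])),1) for k in range(4)],"yaw",np.arctan2(ex[1],ex[0]),np.arctan2(-ey[0],ey[1]))
    print([px("side",c) for c in C], "centre side px",px("side",C.mean(0)))
print("pot",onz("top",*t(565,421),21)); print("jar",onz("top",256,225,40))
# shelf lower front edge, intersect plane through side line with top ray
for a,b in(((333,45),(5,322)),):
    c,d1=ray("side",*a);_,d2=ray("side",*b);nn=np.cross(d1,d2)
    for u,v in((150,108),(250,104.5),(350,101)):
        c0,d=ray("top",u,v);print("shelf",c0+d*(nn@(c-c0))/(nn@d))
E
python3 m2.py
python3 - <<'E'
from h import *
i=cv2.imread("pics/side0.png");crop(i,"s2",240,110,390,230,5)
E
```

```text
pan [483.5 -14.   18. ] sides [146.2, 144.0, 143.6, 144.9] yaw -0.19823296285156838 -0.18114488737710085
[array([257. , 195.1]), array([286.6, 172.3]), array([325.3, 187.6]), array([298.1, 213.6])] centre side px [291.8 191.4]
mat [ 481.1 -286.9    4. ] sides [115.9, 205.7, 115.9, 206.1] yaw 0.054738145441707804 0.060820416897890854
[array([299.6, 163.7]), array([319. , 135.5]), array([349.4, 141. ]), array([333.1, 170.5])] centre side px [325.6 151.8]
pot [ 326.6 -275.9   21. ]
jar [334.  151.7  40. ]
shelf [632.4 416.4 203.6]
shelf [648.7 157.6 193. ]
shelf [ 665.2 -105.1  182.3]
```

View pics/s2.png

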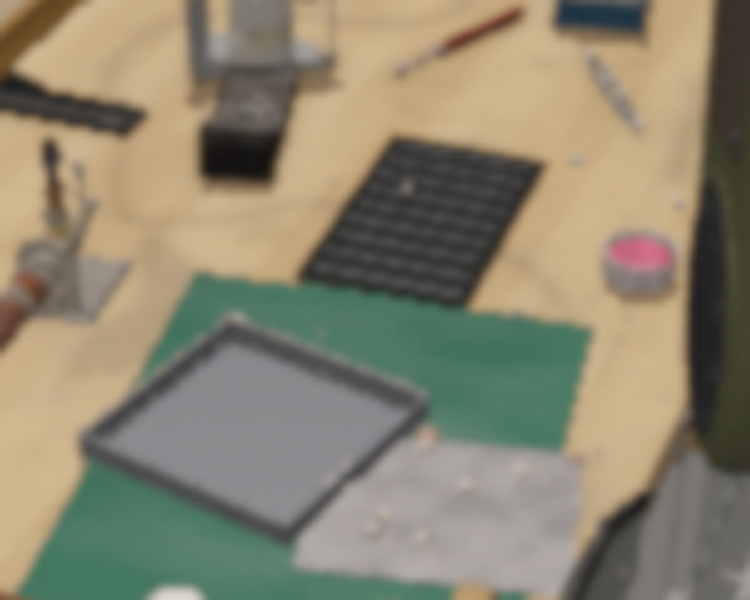

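The pan is centred at (483.5,-14), yaw about -0.19, and its side-view corners agree to within 1 px. The mat is at (481,-287). The shelf's underside is near z≈190 with its front at x≥632, so there is room. Rack centre is (457.6,279), yaw about -0.025, which puts the wells at (411.6,325) for white and (409.4,235) for amber. The triangulated tip (z 124.5) and cap (z 98.5) match that. I move with the fingers closing along y.

```bash
cat > d.py <<'E'
import sys,numpy as np
from cell import bot
from scipy.spatial.transform import Rotation as R
s=bot.get_state();T=R.from_euler('xyz',s["tool_rot"])
x,y,z,w=map(float,sys.argv[1:5])
d=T.inv().apply(np.array([x,y,z])-s["ee_pos"]);r=(T.inv()*R.from_euler('xyz',[np.pi,0,w])).as_rotvec()
print(np.round(d,1),np.round(r,3),"len",round(float(np.linalg.norm(d))))
E
python3 d.py 420 -300 205 -0.025
```

```text
[ 2.55e+02 -1.01e+02  1.00e-01] [-0.001  0.     0.459] len 274
```
Careful with the scale: shifts go in cm and turns go in units of 0.2 rad. That gives: 255 mm is 25.5, 200 mm is 20, 0.459 rad is 2.295.

```bash
echo '[[5, -2, 0, 0, 0, 0.45, 1], [10, -4, 0, 0, 0, 0.9, 1], [15, -6, 0, 0, 0, 1.35, 1], [20, -8, 0, 0, 0, 1.8, 1], [25.5, -10.1, 0, 0, 0, 2.295, 1], [25.5, -10.1, 0, 0, 0, 2.295, 1]]' | python3 drive.py; python3 d.py 411.6 326 205 -0.025
```

```text
t: 0.85
ee_pos: [421.9, -297.7, 205.2]
tool_rot: [-3.141, 0.0, -0.022]
force: [-1.4, -0.2, -0.1]
opening: 1.002
grasp_force: 0.0
[-2.420e+01 -6.233e+02  5.000e-01] [-0.001  0.     0.003] len 624
```

```bash
echo '[[0, -6, 0, 0, 0, 0, 1], [0, -12, 0, 0, 0, 0, 1], [0, -18, 0, 0, 0, 0, 1], [-0.5, -24, 0, 0, 0, 0, 1], [-0.8, -30, 0, 0, 0, 0, 1], [-1.2, -36, 0, 0, 0, 0, 1], [-1.5, -42, 0, 0, 0, 0, 1], [-1.8, -48, 0, 0, 0, 0, 1], [-2, -54, 0, 0, 0, 0, 1], [-2.2, -59, 0, 0, 0, 0, 1]]' | python3 drive.py && echo '[[-0.2, -2, 0, 0, 0, 0, 1], [-0.2, -3.3, 0, 0, 0, 0, 1], [-0.2, -3.3, 0, 0, 0, 0, 1]]' | python3 drive.py; python3 d.py 411.6 326 46 -0.025
```

```text
t: 2.1
ee_pos: [412.9, 291.5, 205.3]
tool_rot: [3.141, 0.0, -0.024]
force: [0.3, 0.0, -0.0]
opening: 1.001
grasp_force: 0.0
t: 2.48
ee_pos: [412.1, 322.6, 205.4]
tool_rot: [3.141, 0.0, -0.025]
force: [-0.9, -0.5, -0.4]
opening: 0.998
grasp_force: 0.0
[ -0.6  -3.5 159.4] [ 0.  0. -0.] len 159
```

```bash
echo '[[-0.1, -0.3, 3, 0, 0, 0, 1], [-0.1, -0.3, 6, 0, 0, 0, 1], [-0.1, -0.3, 7.5, 0, 0, 0, 1], [-0.1, -0.3, 7.5, 0, 0, 0, 1]]' | python3 drive.py; python3 -c "
from h import *
shot('side','s3',180,130,320,300,3.5)"
```

```text
t: 2.98
ee_pos: [411.0, 325.4, 130.2]
tool_rot: [3.141, 0.001, -0.026]
force: [0.3, -0.2, -0.0]
opening: 1.0
grasp_force: 0.0
```

View pics/s3.png

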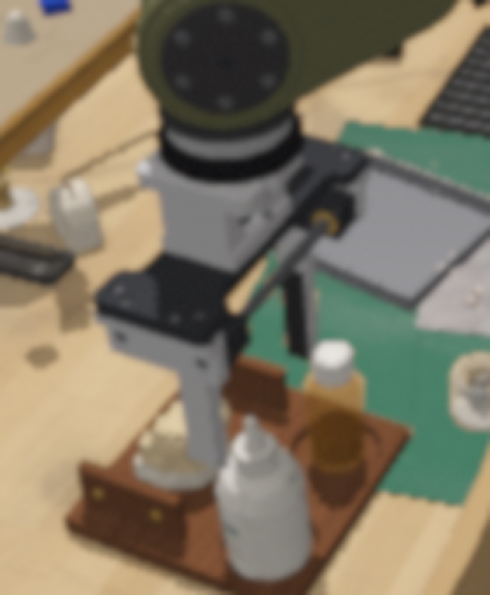

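Run:
```python
from h import *
s=bot.get_state();p=s["ee_pos"];print(px("side",p), px("side",p+[0,47,0]),px("side",p-[0,47,0]))
i=cv2.imread("pics/s3_full.png");crop(i,"s3b",220,200,300,260,9)
```

```text
[253.75098488 245.01388798] [242.15482193 260.24714417] [264.40843543 231.01376783]
```

View pics/s3b.png

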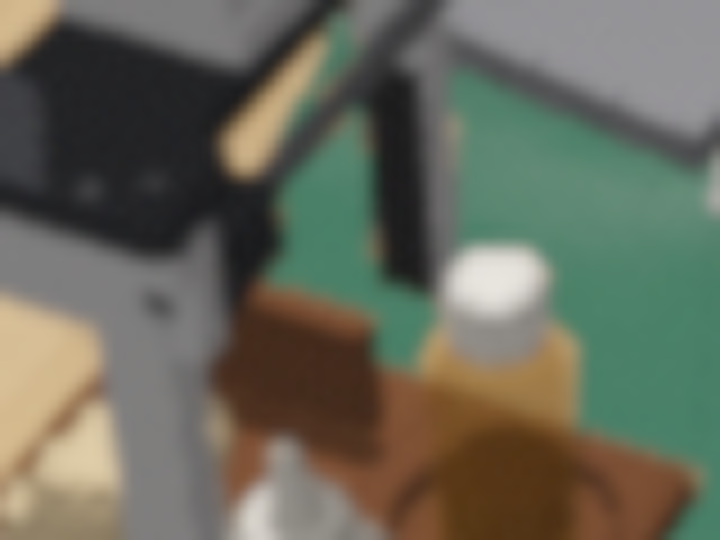

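The right fingertip appears at (264.4,231.7) against a predicted (264.4,231.0), so the calibration holds. The nozzle tip at (252.2,248.5) sits a few mm to the +y side of the tool, matching the triangulated y≈329. I shift 2.5 mm and descend.

Scaled: -2.5 mm is -0.25, 84 mm is 8.4.

```bash
echo '[[0, -0.25, 2, 0, 0, 0, 1], [0, -0.25, 4.5, 0, 0, 0, 1], [0, -0.25, 7, 0, 0, 0, 1], [0, -0.25, 8.4, 0, 0, 0, 1], [0, -0.25, 8.4, 0, 0, 0, 1]]' | python3 drive.py && echo '[[0, 0, 0, 0, 0, 0, 0.5], [0, 0, 0, 0, 0, 0, 0.5], [0, 0, 0, 0, 0, 0, 0.5], [0, 0, 0, 0, 0, 0, 0.5], [0, 0, 0, 0, 0, 0, 0.4], [0, 0, 0, 0, 0, 0, 0.4]]' | python3 drive.py
```

```text
t: 3.65
ee_pos: [411.1, 328.7, 46.6]
tool_rot: [3.141, 0.0, -0.025]
force: [-0.0, -0.3, 0.6]
opening: 1.0
grasp_force: 0.0
t: 4.4
ee_pos: [411.0, 328.8, 46.6]
tool_rot: [-3.141, -0.0, -0.025]
force: [-0.5, 1.1, 2.6]
opening: 0.558
grasp_force: 29.9
```

Scaled: -125 mm is -12.5, -40 mm is -4.

```bash
echo '[[0, 0, -1.5, 0, 0, 0, 0.4], [0, 0, -4, 0, 0, 0, 0.4], [0, 0, -7, 0, 0, 0, 0.4], [0, 0, -10, 0, 0, 0, 0.4], [0, 0, -12.5, 0, 0, 0, 0.4], [0, 0, -13.5, 0, 0, 0, 0.4], [0, 0, -13.5, 0, 0, 0, 0.4]]' | python3 drive.py; python3 d.py 481 -220 181 -0.025
```

```text
t: 5.28
ee_pos: [411.0, 328.7, 181.7]
tool_rot: [-3.141, -0.001, -0.025]
force: [0.1, -0.0, -2.4]
opening: 0.561
grasp_force: 29.9
[ 83.8 546.8   0.6] [-0.    -0.001 -0.   ] len 553
```

```bash
echo '[[0, 2, 0, 0, 0, 0, 0.4], [0.5, 5.5, 0, 0, 0, 0, 0.4], [1.2, 9.5, 0, 0, 0, 0, 0.4], [2, 14, 0, 0, 0, 0, 0.4], [2.8, 18.5, 0, 0, 0, 0, 0.4], [3.6, 23, 0, 0, 0, 0, 0.4], [4.4, 27.5, 0, 0, 0, 0, 0.4], [5.1, 32, 0, 0, 0, 0, 0.4], [5.8, 36.5, 0, 0, 0, 0, 0.4], [6.4, 40.5, 0, 0, 0, 0, 0.4]]' | python3 drive.py && echo '[[0.5, 4, 0, 0, 0, 0, 0.4], [1, 8, 0, 0, 0, 0, 0.4], [1.5, 11, 0, 0, 0, 0, 0.4], [1.8, 13, 0, 0, 0, 0, 0.4], [2, 14.2, 0, 0, 0, 0, 0.4], [2, 14.2, 0, 0, 0, 0, 0.4], [2, 14.2, 0, 0, 0, 0, 0.4]]' | python3 drive.py; python3 d.py 481 -220 45.3 -0.025
```

```text
t: 6.52
ee_pos: [463.6, -80.0, 180.6]
tool_rot: [-3.141, 0.001, -0.026]
force: [0.0, 0.6, -1.5]
opening: 0.555
grasp_force: 29.9
t: 7.4
ee_pos: [481.1, -219.5, 181.4]
tool_rot: [-3.141, 0.0, -0.025]
force: [-0.0, 0.1, -1.4]
opening: 0.557
grasp_force: 29.9
[ -0.    0.5 136.1] [-0.  0.  0.] len 136
```

Scaled: 135 mm is 13.5, 136 mm is 13.6.

```bash
echo '[[0, 0, 3, 0, 0, 0, 0.4], [0, 0, 6.5, 0, 0, 0, 0.4], [0, 0, 9.5, 0, 0, 0, 0.4], [0, 0, 11.5, 0, 0, 0, 0.4], [0, 0, 12.6, 0, 0, 0, 0.4], [0, 0, 13.2, 0, 0, 0, 0.4], [0, 0, 13.4, 0, 0, 0, 0.4], [0, 0, 13.5, 0, 0, 0, 0.4], [0, 0, 13.6, 0, 0, 0, 0.4], [0, 0, 13.6, 0, 0, 0, 0.4]]' | python3 drive.py
```

```text
t: 8.65
ee_pos: [481.2, -220.3, 45.6]
tool_rot: [3.141, -0.0, -0.025]
force: [-0.2, 1.1, -1.1]
opening: 0.56
grasp_force: 29.9
```

```bash
python3 -c "
from h import *
shot('side','s4',270,60,390,180,5)"
```

```text
(no output)
```

View pics/s4.png

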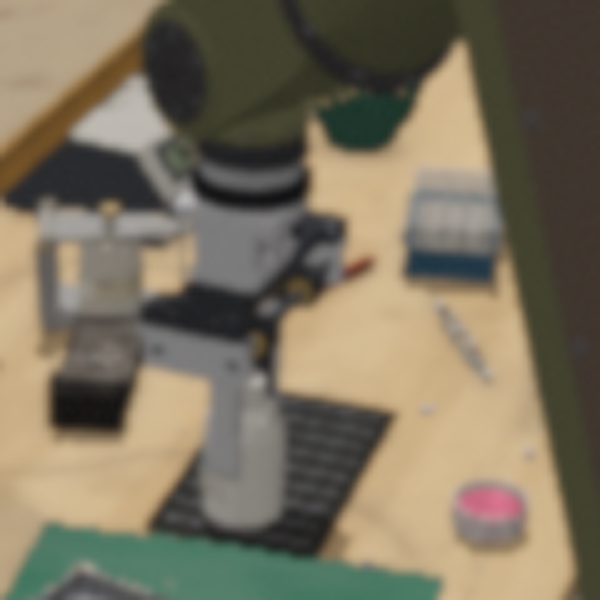

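The white bottle is upright over the near end of the mat, with its foot around crop (242,522). Next I lower until it touches and release.

Scaled: 1 mm is 0.1, 0.5 mm is 0.05.

```bash
echo '[[0, 0, 0.05, 0, 0, 0, 0.4], [0, 0, 0.1, 0, 0, 0, 0.4], [0, 0, 0.1, 0, 0, 0, 0.4]]' | python3 drive.py && echo '[[0, 0, 0, 0, 0, 0, 0.7], [0, 0, 0, 0, 0, 0, 0.8], [0, 0, 0, 0, 0, 0, 0.9], [0, 0, 0, 0, 0, 0, 1], [0, 0, 0, 0, 0, 0, 1]]' | python3 drive.py && echo '[[0, 0, -1.5, 0, 0, 0, 1], [0, 0, -4.5, 0, 0, 0, 1], [0, 0, -8, 0, 0, 0, 1], [0, 0, -12, 0, 0, 0, 1], [0, 0, -15, 0, 0, 0, 1], [0, 0, -15, 0, 0, 0, 1]]' | python3 drive.py; python3 d.py 409.6 234.6 195 -0.025
```

```text
t: 9.07
ee_pos: [481.2, -220.3, 44.7]
tool_rot: [3.141, -0.0, -0.025]
force: [0.0, 0.7, 1.8]
opening: 0.56
grasp_force: 29.9
t: 9.7
ee_pos: [481.1, -220.2, 44.4]
tool_rot: [-3.142, 0.0, -0.025]
force: [-0.4, 0.3, -1.3]
opening: 0.995
grasp_force: 0.0
t: 10.45
ee_pos: [481.9, -220.6, 197.5]
tool_rot: [3.139, -0.004, -0.025]
force: [0.3, -0.2, -0.4]
opening: 1.004
grasp_force: 0.0
[ -83.7 -453.3    1.1] [ 0.002 -0.004 -0.   ] len 461
```

```bash
echo '[[-0.5, -4, 0, 0, 0, 0, 0.7], [-1.5, -9.5, 0, 0, 0, 0, 0.7], [-2.7, -15, 0, 0, 0, 0, 0.7], [-3.8, -20.5, 0, 0, 0, 0, 0.7], [-4.8, -26, 0, 0, 0, 0, 0.7], [-5.8, -31.5, 0, 0, 0, 0, 0.7], [-6.8, -37, 0, 0, 0, 0, 0.7], [-7.7, -42, 0, 0, 0, 0, 0.7], [-8.3, -45.2, 0, 0, 0, 0, 0.7], [-8.3, -45.2, 0, 0, 0, 0, 0.7]]' | python3 drive.py; python3 d.py 409.6 234.6 37 -0.025
```

```text
t: 11.7
ee_pos: [408.7, 235.0, 193.8]
tool_rot: [3.141, 0.001, -0.022]
force: [0.8, -0.8, 0.4]
opening: 0.7
grasp_force: 0.0
[  1.1   0.4 156.8] [0.    0.001 0.003] len 157
```

Scaled: 65 mm is 6.5, 30 mm is 3.

```bash
echo '[[0.1, 0, 3, 0, 0, 0, 0.7], [0.1, 0, 6.5, 0, 0, 0, 0.7], [0.1, 0, 6.5, 0, 0, 0, 0.7]]' | python3 drive.py; python3 -c "
from h import *
a=shot('side','s5a',200,200,300,290,6);b=shot('top','s5b',360,140,450,220,6)
A=cv2.imread('pics/s5a.png');B=cv2.imread('pics/s5b.png')
h=min(A.shape[0],B.shape[0]);o=np.hstack([A[:h],B[:h]]);cv2.imwrite('pics/s5.png',cv2.resize(o,None,fx=.69,fy=.69))"
```

```text
t: 12.08
ee_pos: [409.5, 232.3, 127.6]
tool_rot: [3.139, 0.004, -0.026]
force: [0.4, 0.4, 1.2]
opening: 0.7
grasp_force: 0.0
```

View pics/s5.png

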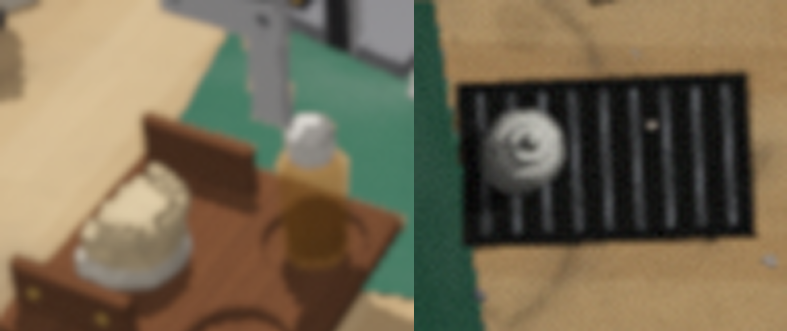

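The white bottle stands on the mat about 60 mm from its near end. The amber bottle is in its well, below the open fingers, and the model's white base is now clearly visible in the side crop. I descend on amber.

Scaled: 60 mm is 6, 91 mm is 9.1.

```bash
echo '[[0, 0, 3, 0, 0, 0, 0.7], [0, 0, 6, 0, 0, 0, 0.7], [0, 0, 8.5, 0, 0, 0, 0.7], [0, 0, 9.1, 0, 0, 0, 0.7], [0, 0, 9.1, 0, 0, 0, 0.7]]' | python3 drive.py && echo '[[0, 0, 0, 0, 0, 0, 0.5], [0, 0, 0, 0, 0, 0, 0.4], [0, 0, 0, 0, 0, 0, 0.3], [0, 0, 0, 0, 0, 0, 0.3], [0, 0, 0, 0, 0, 0, 0.3], [0, 0, 0, 0, 0, 0, 0.3]]' | python3 drive.py
```

```text
t: 12.8
ee_pos: [411.2, 233.8, 39.5]
tool_rot: [-3.141, -0.001, -0.025]
force: [0.1, 0.9, 0.8]
opening: 0.699
grasp_force: 0.0
t: 13.55
ee_pos: [410.9, 233.9, 38.8]
tool_rot: [-3.141, -0.001, -0.025]
force: [-0.4, 0.8, 5.6]
opening: 0.418
grasp_force: 29.8
```

Scaled: -15 mm is -1.5, -155 mm is -15.5.

```bash
echo '[[0, 0, -1.5, 0, 0, 0, 0.3], [0, 0, -4, 0, 0, 0, 0.3], [0, 0, -7, 0, 0, 0, 0.3], [0, 0, -10, 0, 0, 0, 0.3], [0, 0, -13, 0, 0, 0, 0.3], [0, 0, -15, 0, 0, 0, 0.3], [0, 0, -15.5, 0, 0, 0, 0.3], [0, 0, -15.5, 0, 0, 0, 0.3]]' | python3 drive.py; python3 d.py 475 -350 195 -0.025
```

```text
t: 14.55
ee_pos: [410.3, 233.6, 193.3]
tool_rot: [3.141, 0.0, -0.025]
force: [-0.3, -0.2, -1.1]
opening: 0.418
grasp_force: 29.8
[ 79.4 581.8  -1.7] [ 0.  0. -0.] len 587
```

```bash
echo '[[0, 2, 0, 0, 0, 0, 0.3], [0.5, 5.5, 0, 0, 0, 0, 0.3], [1.2, 9.5, 0, 0, 0, 0, 0.3], [2, 14, 0, 0, 0, 0, 0.3], [2.8, 18.5, 0, 0, 0, 0, 0.3], [3.6, 23, 0, 0, 0, 0, 0.3], [4.4, 27.5, 0, 0, 0, 0, 0.3], [5.1, 32, 0, 0, 0, 0, 0.3], [5.8, 36.5, 0, 0, 0, 0, 0.3], [6.4, 40.5, 0, 0, 0, 0, 0.3]]' | python3 drive.py && echo '[[0.4, 4.5, 0, 0, 0, 0, 0.3], [0.8, 9, 0, 0, 0, 0, 0.3], [1.2, 13, 0, 0, 0, 0, 0.3], [1.5, 16, 0, 0, 0, 0, 0.3], [1.5, 17.7, 0, 0, 0, 0, 0.3], [1.5, 17.7, 0, 0, 0, 0, 0.3], [1.5, 17.7, 0, 0, 0, 0, 0.3]]' | python3 drive.py; python3 d.py 475 -350 38 -0.025
```

```text
t: 15.8
ee_pos: [463.9, -174.3, 192.4]
tool_rot: [-3.141, 0.002, -0.026]
force: [1.2, 1.3, -1.1]
opening: 0.42
grasp_force: 29.8
t: 16.68
ee_pos: [474.9, -349.1, 193.3]
tool_rot: [-3.141, 0.0, -0.025]
force: [0.1, 0.0, -1.8]
opening: 0.417
grasp_force: 29.8
[  0.2   0.9 155.3] [-0.  0.  0.] len 155
```

Contact should come at z ≈ 36.8, a descent of about 156.5.

```bash
echo '[[0, 0, 3, 0, 0, 0, 0.3], [0, 0, 6.5, 0, 0, 0, 0.3], [0, 0, 10, 0, 0, 0, 0.3], [0, 0, 13, 0, 0, 0, 0.3], [0, 0, 14.6, 0, 0, 0, 0.3], [0, 0, 15.2, 0, 0, 0, 0.3], [0, 0, 15.5, 0, 0, 0, 0.3], [0, 0, 15.6, 0, 0, 0, 0.3], [0, 0, 15.6, 0, 0, 0, 0.3], [0, 0, 15.6, 0, 0, 0, 0.3]]' | python3 drive.py && echo '[[0, 0, 0.05, 0, 0, 0, 0.3], [0, 0, 0.08, 0, 0, 0, 0.3], [0, 0, 0.08, 0, 0, 0, 0.3]]' | python3 drive.py
```

```text
t: 17.92
ee_pos: [475.0, -350.2, 37.8]
tool_rot: [3.141, -0.0, -0.025]
force: [-0.2, 0.3, -1.2]
opening: 0.415
grasp_force: 29.8
t: 18.3
ee_pos: [475.0, -350.2, 36.9]
tool_rot: [3.141, -0.0, -0.025]
force: [-0.6, 0.7, 2.4]
opening: 0.419
grasp_force: 29.8
```

Scaled: -150 mm is -15, -120 mm is -12.

```bash
echo '[[0, 0, 0, 0, 0, 0, 0.5], [0, 0, 0, 0, 0, 0, 0.6], [0, 0, 0, 0, 0, 0, 0.7], [0, 0, 0, 0, 0, 0, 0.7], [0, 0, 0, 0, 0, 0, 0.7]]' | python3 drive.py && echo '[[0, 0, -1.5, 0, 0, 0, 0.7], [0, 0, -4.5, 0, 0, 0, 0.7], [0, 0, -8, 0, 0, 0, 0.7], [0, 0, -12, 0, 0, 0, 0.7], [0, 0, -15, 0, 0, 0, 0.7], [0, 0, -15, 0, 0, 0, 0.7]]' | python3 drive.py
python3 - <<'E'
from h import *
a=shot('top','t6a',182,140,252,210,9);b=shot('side','t6b',210,225,270,285,9)
A=cv2.imread('pics/t6a.png');B=cv2.imread('pics/t6b.png')
B=cv2.copyMakeBorder(B,0,A.shape[0]-B.shape[0],0,0,cv2.BORDER_CONSTANT)
o=np.hstack([A,B]);print(o.shape);cv2.imwrite('pics/t6.png',cv2.resize(o[:,:],None,fx=.68,fy=.68,interpolation=cv2.INTER_AREA))
for z in(14,27):
  for c in((38,0),): pass
E
```

```text
t: 18.92
ee_pos: [474.8, -350.1, 36.6]
tool_rot: [-3.142, 0.0, -0.025]
force: [0.2, 0.8, -0.7]
opening: 0.698
grasp_force: 0.0
t: 19.68
ee_pos: [475.6, -350.7, 190.0]
tool_rot: [3.138, -0.004, -0.025]
force: [0.0, 0.7, -0.4]
opening: 0.701
grasp_force: 0.0
(630, 1170, 3)
```

View pics/t6.png

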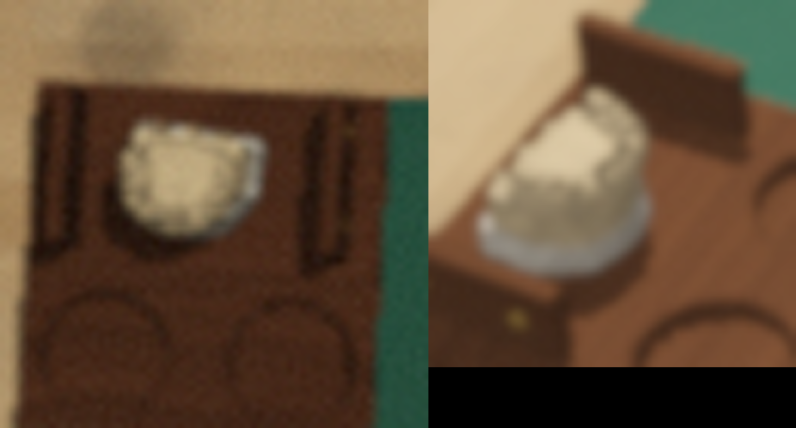

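In the composite, the model's flat back edge runs from about (175,127) to (262,140) in the top half, which tilts it about -0.11 to the rack. Its rounded front is near (180,240) and its base's right edge at x≈265. In the side half the base's bottom outline runs (483,248) → (545,275) → (650,205). The wells are empty. I'll extract it by mask.

```bash
cat > m3.py <<'E'
from h import *
np.set_printoptions(precision=1,suppress=True)
for n,f,(x0,y0,x1,y1) in(("top","t6a",(198,156,228,182)),("side","t6b",(214,232,250,274))):
    i=cv2.imread(f"pics/{f}_full.png")[y0:y1,x0:x1]
    k=8;I=cv2.resize(i,None,fx=k,fy=k,interpolation=cv2.INTER_CUBIC)
    g=I[...,0].astype(int) # blue: brown rack is low
    m=(g>75).astype(np.uint8)*255
    c=max(cv2.findContours(m,0,1)[0],key=cv2.contourArea).reshape(-1,2)
    C=(c+.5)/k-.5+[x0,y0]
    c0=ray(n,0,0)[0]
    print(n,"cam",c0,"px range",C.min(0),C.max(0))
    if n=="top":
        for z in(14,27):
            W=np.array([onz(n,*p,z) for p in C]);print("z",z,"min",W.min(0)[:2],"max",W.max(0)[:2])
        for col in np.arange(200,226,2):
            q=C[abs(C[:,0]-col)<.3]
            if len(q):
                a,b=q[q[:,1].argmin()],q[q[:,1].argmax()];print(col,"back",onz(n,*a,14)[:2],onz(n,*a,27)[:2],"front",onz(n,*b,14)[:2])
    else:
        for col in np.arange(216,248,3):
            q=C[abs(C[:,0]-col)<.3]
            if len(q): b=q[q[:,1].argmax()];print(col,b,"bottom on z14",onz(n,*b,14)[:2])
E
python3 m3.py
```

```text
top cam [ 329.4  -17.9 1510.3] px range [201.7 159.7] [224.7 176.8]
z 14 min [473.9 251.8] max [524.5 319.9]
z 27 min [472.6 249.5] max [522.8 317. ]
202 back [510.5 318.5] [508.9 315.6] front [492.7 317.9]
204 back [523.3 312.9] [521.6 310.1] front [481.3 311.7]
206 back [524.1 307. ] [522.4 304.2] front [478.8 306.8]
208 back [522. 301.] [520.3 298.3] front [477.8 299.7]
210 back [524.  295.2] [522.3 292.4] front [474.1 294.8]
212 back [524.  290.4] [522.3 287.7] front [473.9 287.8]
214 back [521.6 283.2] [519.9 280.6] front [474.4 283. ]
216 back [521.3 277.7] [519.6 275.1] front [478.2 277.2]
218 back [519.9 272.4] [518.2 269.9] front [480.1 270.5]
220 back [519.3 265.4] [517.6 262.9] front [480.2 265.4]
222 back [519.4 259.5] [517.7 257. ] front [486.7 259.6]
224 back [518.  254.6] [516.3 252.2] front [491.6 253.9]
side cam [ 75.9 840.6 717.8] px range [213.6 231.6] [246.2 269.6]
216 [215.8 258.1] bottom on z14 [539.8 298.1]
219 [219.1 266.7] bottom on z14 [517.4 318.7]
222 [222.2 267.9] bottom on z14 [508.5 319.1]
225 [224.8 269.1] bottom on z14 [501.  319.7]
228 [227.8 269.6] bottom on z14 [493.8 318.3]
231 [230.8 269.4] bottom on z14 [487.6 315.2]
234 [233.8 269.1] bottom on z14 [481.8 311.5]
237 [236.8 268.7] bottom on z14 [476.  307.7]
240 [239.8 266.9] bottom on z14 [472.4 300.3]
243 [242.8 264.3] bottom on z14 [470.2 290.3]
246 [245.8 260.2] bottom on z14 [470.4 275.9]
```

Both views agree on the base. Its y extent is 252 to 319.6, so with the yaw y≈287. Its x runs from about 470 to 520, so the mid-base is x≈496, and the yaw is -0.12. Height checks come from the side ray on z=14 against the top view. I grasp across x at (496,287), tool yaw 1.45.

```bash
echo '[[0, -4, 0, 0, 0, -0.5, 0.9], [0.2, -9.5, 0, 0, 0, -1.25, 0.9], [0.4, -15, 0, 0, 0, -2, 0.9], [0.6, -20.5, 0, 0, 0, -2.75, 0.9], [0.8, -26, 0, 0, 0, -3.5, 0.9], [1, -31.5, 0, 0, 0, -4.25, 0.9], [1, -37, 0, 0, 0, -5, 0.9], [1, -42.5, 0, 0, 0, -5.75, 0.9], [1, -48, 0, 0, 0, -6.5, 0.9], [0.8, -53.5, 0, 0, 0, -7.25, 0.9]]' | python3 drive.py; python3 d.py 496 287 190 1.451
```

```text
t: 21.02
ee_pos: [495.6, 186.2, 185.6]
tool_rot: [-3.14, 0.001, 1.43]
force: [0.4, -0.7, 0.5]
opening: 0.903
grasp_force: 0.0
[ 99.9 -13.8  -4.5] [-0.002  0.001 -0.021] len 101
```

```bash
echo '[[3.5, -0.5, -0.3, 0, 0, -0.05, 0.9], [7, -1, -0.3, 0, 0, -0.1, 0.9], [9.8, -1.4, -0.3, 0, 0, -0.1, 0.9], [9.8, -1.4, -0.3, 0, 0, -0.1, 0.9], [9.8, -1.4, -0.3, 0, 0, -0.1, 0.9]]' | python3 drive.py; python3 d.py 496 287 60 1.451; python3 d.py 496 287 18 1.451
```

```text
t: 21.65
ee_pos: [496.5, 282.8, 188.9]
tool_rot: [-3.14, 0.001, 1.445]
force: [0.9, -0.3, 0.3]
opening: 0.902
grasp_force: 0.0
[  4.2  -0.9 128.9] [-0.001  0.001 -0.006] len 129
[  4.3  -0.9 170.9] [-0.001  0.001 -0.006] len 171
```

```bash
echo '[[0.4, -0.1, 4, 0, 0, -0.025, 0.9], [0.4, -0.1, 8, 0, 0, -0.025, 0.9], [0.4, -0.1, 9.5, 0, 0, -0.025, 0.9], [0.4, -0.1, 9.5, 0, 0, -0.025, 0.9]]' | python3 drive.py; python3 -c "
from h import *
shot('side','s7',200,190,300,290,6)"
```

```text
t: 22.15
ee_pos: [496.3, 287.0, 94.6]
tool_rot: [-3.141, 0.001, 1.449]
force: [-0.7, -0.4, 0.6]
opening: 0.902
grasp_force: 0.0
```

View pics/s7.png

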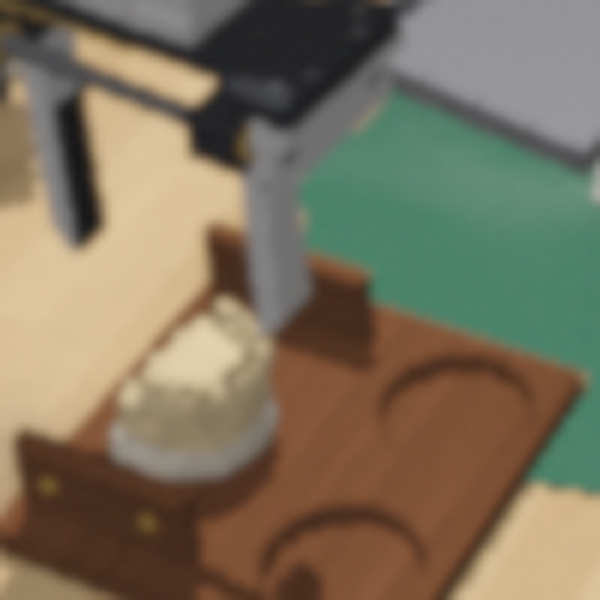

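The fingers straddle the model front and back, with tips at (80,245) and (275,325), above the free rack top. I go down.

Careful with the scale: shifts go in cm and turns go in units of 0.2 rad. That gives: 76 mm is 7.6, 70 mm is 7.

```bash
echo '[[0, 0, 3, 0, 0, 0, 0.9], [0, 0, 5.5, 0, 0, 0, 0.9], [0, 0, 7, 0, 0, 0, 0.9], [0, 0, 7.6, 0, 0, 0, 0.9], [0, 0, 7.6, 0, 0, 0, 0.9], [0, 0, 7.6, 0, 0, 0, 0.9]]' | python3 drive.py && echo '[[0, 0, 0, 0, 0, 0, 0.75], [0, 0, 0, 0, 0, 0, 0.65], [0, 0, 0, 0, 0, 0, 0.55], [0, 0, 0, 0, 0, 0, 0.5], [0, 0, 0, 0, 0, 0, 0.4], [0, 0, 0, 0, 0, 0, 0.4]]' | python3 drive.py
```

```text
t: 22.95
ee_pos: [496.7, 287.8, 19.6]
tool_rot: [3.14, -0.001, 1.45]
force: [-0.8, -0.1, 0.2]
opening: 0.9
grasp_force: 0.0
t: 23.7
ee_pos: [496.3, 287.6, 18.6]
tool_rot: [-3.142, 0.0, 1.45]
force: [-0.7, 0.0, 0.1]
opening: 0.534
grasp_force: 29.7
```

Scaled: -95 mm is -9.5, -85 mm is -8.5.

```bash
echo '[[0, 0, -1, 0, 0, 0, 0.4], [0, 0, -3, 0, 0, 0, 0.4], [0, 0, -6, 0, 0, 0, 0.4], [0, 0, -8.5, 0, 0, 0, 0.4], [0, 0, -9.5, 0, 0, 0, 0.4], [0, 0, -9.5, 0, 0, 0, 0.4]]' | python3 drive.py; python3 -c "
from h import *
shot('side','s8',180,140,290,270,4.5)"; python3 d.py 485 -14 112 1.45
```

```text
t: 24.45
ee_pos: [496.3, 287.6, 113.9]
tool_rot: [3.141, -0.0, 1.45]
force: [0.1, 0.4, -2.7]
opening: 0.531
grasp_force: 29.6
[-300.6   25.5    1.2] [-0.001  0.    -0.   ] len 302
```

View pics/s8.png

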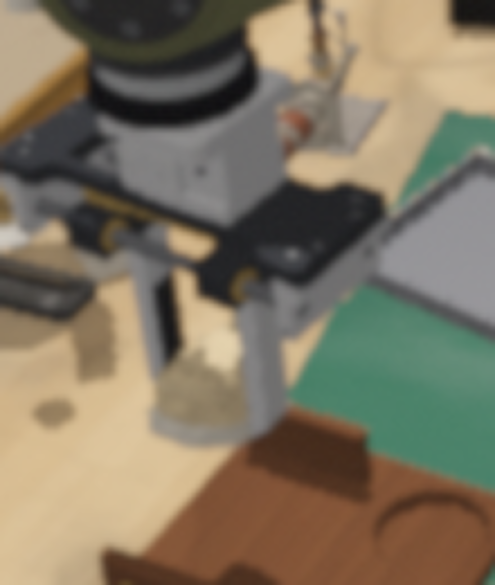

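The model hangs level between the fingers. Now to the pan.

```bash
echo '[[-2, 0.2, 0, 0, 0, 0, 0.4], [-5.5, 0.5, 0, 0, 0, 0, 0.4], [-9.5, 0.8, 0, 0, 0, 0, 0.4], [-14, 1.2, 0, 0, 0, 0, 0.4], [-18.5, 1.6, 0, 0, 0, 0, 0.4], [-23, 2, 0, 0, 0, 0, 0.4], [-26.5, 2.3, 0, 0, 0, 0, 0.4], [-29, 2.5, 0, 0, 0, 0, 0.4], [-30, 2.55, 0, 0, 0, 0, 0.4], [-30, 2.55, 0, 0, 0, 0, 0.4]]' | python3 drive.py; echo '[[0, 0, 3, 0, 0, 0, 0.4], [0, 0, 6, 0, 0, 0, 0.4], [0, 0, 7, 0, 0, 0, 0.4], [0, 0, 7, 0, 0, 0, 0.4]]' | python3 drive.py; python3 d.py 485 -14 10 1.45; python3 -c "
from h import *
shot('side','s9',220,90,350,230,4.2)"
```

```text
t: 25.75
ee_pos: [485.0, -13.6, 113.3]
tool_rot: [-3.141, -0.0, 1.449]
force: [0.1, -0.7, -2.8]
opening: 0.533
grasp_force: 29.6
t: 26.25
ee_pos: [485.3, -12.8, 43.6]
tool_rot: [-3.141, -0.0, 1.45]
force: [0.7, 0.6, -1.7]
opening: 0.536
grasp_force: 29.6
[-1.2 -0.1 33.6] [-0.001 -0.     0.   ] len 34
```

View pics/s9.png

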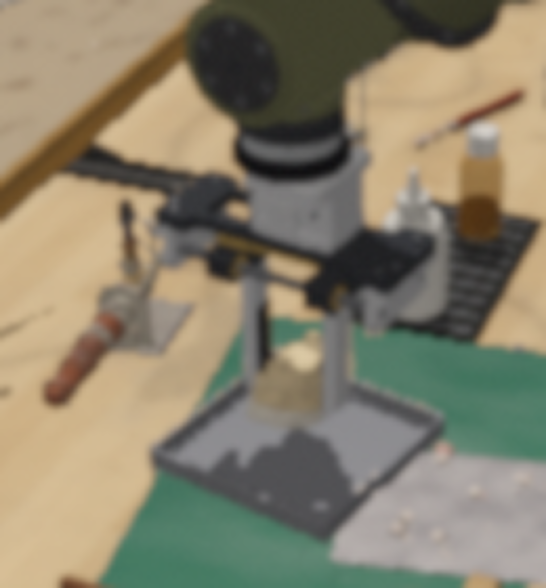

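The model is over the pan's interior, and both bottles stand on the mat. I lower.

```bash
echo '[[-0.1, 0, 1.5, 0, 0, 0, 0.4], [-0.1, 0, 2.6, 0, 0, 0, 0.4], [-0.1, 0, 3.1, 0, 0, 0, 0.4], [-0.1, 0, 3.3, 0, 0, 0, 0.4], [-0.1, 0, 3.3, 0, 0, 0, 0.4], [-0.1, 0, 3.3, 0, 0, 0, 0.4]]' | python3 drive.py && echo '[[0, 0, 0.05, 0, 0, 0, 0.4], [0, 0, 0.1, 0, 0, 0, 0.4], [0, 0, 0.1, 0, 0, 0, 0.4]]' | python3 drive.py
```

```text
t: 27.05
ee_pos: [485.4, -14.3, 10.9]
tool_rot: [3.141, -0.0, 1.45]
force: [-0.1, -0.4, -2.1]
opening: 0.532
grasp_force: 29.6
t: 27.42
ee_pos: [485.2, -14.3, 9.6]
tool_rot: [-3.142, 0.0, 1.45]
force: [0.3, 0.1, -2.0]
opening: 0.531
grasp_force: 29.6
```

Scaled: 0.8 mm is 0.08, 0.4 mm is 0.04.

```bash
echo '[[0, 0, 0.04, 0, 0, 0, 0.4], [0, 0, 0.08, 0, 0, 0, 0.4], [0, 0, 0.08, 0, 0, 0, 0.4]]' | python3 drive.py
```

```text
t: 27.8
ee_pos: [485.2, -14.3, 8.8]
tool_rot: [-3.142, 0.0, 1.45]
force: [-0.7, 0.5, -2.6]
opening: 0.53
grasp_force: 29.6
```

Scaled: 0.6 mm is 0.06, 0.3 mm is 0.03.

```bash
echo '[[0, 0, 0.03, 0, 0, 0, 0.4], [0, 0, 0.06, 0, 0, 0, 0.4], [0, 0, 0.06, 0, 0, 0, 0.4]]' | python3 drive.py
```

```text
t: 28.18
ee_pos: [485.3, -14.3, 8.6]
tool_rot: [3.142, -0.0, 1.45]
force: [-2.5, 0.6, 5.4]
opening: 0.534
grasp_force: 30.1
```

Contact. Release, rise, and look from the top.

```bash
echo '[[0, 0, 0, 0, 0, 0, 0.6], [0, 0, 0, 0, 0, 0, 0.7], [0, 0, 0, 0, 0, 0, 0.8], [0, 0, 0, 0, 0, 0, 0.8], [0, 0, 0, 0, 0, 0, 0.8]]' | python3 drive.py && echo '[[0, 0, -1, 0, 0, 0, 0.8], [0, 0, -3.5, 0, 0, 0, 0.8], [0, 0, -8, 0, 0, 0, 0.8], [0, 0, -13, 0, 0, 0, 0.8], [0, 0, -18, 0, 0, 0, 0.8], [0, 0, -18.7, 0, 0, 0, 0.8], [0, 0, -18.7, 0, 0, 0, 0.8]]' | python3 drive.py; python3 d.py 475 -350.2 196 -0.025
```

```text
t: 28.8
ee_pos: [485.2, -14.3, 8.2]
tool_rot: [-3.142, 0.0, 1.45]
force: [0.1, -0.2, 0.4]
opening: 0.802
grasp_force: 0.0
t: 29.68
ee_pos: [485.1, -14.3, 195.2]
tool_rot: [3.141, -0.0, 1.45]
force: [-0.5, -0.8, -0.6]
opening: 0.8
grasp_force: 0.0
[-334.7   30.6   -0.8] [ 0.    -0.     1.475] len 336
```

Scaled: -334 mm is -33.4, -320 mm is -32, 1.475 rad is 7.375.

```bash
echo '[[-4, 0.4, 0, 0, 0, 0.9, 0.8], [-8, 0.8, 0, 0, 0, 1.8, 0.8], [-12.5, 1.2, 0, 0, 0, 2.7, 0.8], [-17, 1.6, 0, 0, 0, 3.6, 0.8], [-21, 2, 0, 0, 0, 4.5, 0.8], [-25, 2.4, 0, 0, 0, 5.4, 0.8], [-29, 2.7, 0, 0, 0, 6.3, 0.7], [-32, 3, 0, 0, 0, 7, 0.7], [-33.4, 3.05, 0, 0, 0, 7.375, 0.7], [-33.4, 3.05, 0, 0, 0, 7.375, 0.7]]' | python3 drive.py; python3 d.py 475 -350.2 36.9 -0.025
python3 - <<'E'
from h import *
np.set_printoptions(precision=1,suppress=True)
i=shot('top','t10',280,135,350,210,8)
j=bot.read_camera('side');j=cv2.cvtColor(j,cv2.COLOR_RGB2BGR);crop(j,'s10',240,150,335,220,8)
A=cv2.imread('pics/t10.png');B=cv2.imread('pics/s10.png');h=max(A.shape[0],B.shape[0])
p=lambda x:cv2.copyMakeBorder(x,0,h-x.shape[0],0,0,cv2.BORDER_CONSTANT)
o=np.hstack([p(A),p(B)]);print(o.shape);cv2.imwrite('pics/c10.png',cv2.resize(o,None,fx=.6,fy=.6,interpolation=cv2.INTER_AREA))
I=cv2.resize(i[140:210,285:350],None,fx=8,fy=8,interpolation=cv2.INTER_CUBIC)
h=cv2.cvtColor(I,cv2.COLOR_BGR2HSV);m=((I[...,2]>150)).astype(np.uint8)*255
c=max(cv2.findContours(m,0,1)[0],key=cv2.contourArea).reshape(-1,2);C=(c+.5)/8-.5+[285,140]
W=np.array([onz('top',*q,5) for q in C]);print(C.min(0),C.max(0),W.min(0),W.max(0))
E
```

```text
t: 30.92
ee_pos: [474.5, -349.7, 193.2]
tool_rot: [-3.14, 0.002, -0.026]
force: [0.4, 0.0, -0.2]
opening: 0.699
grasp_force: 0.0
[  0.9   0.7 156.3] [-0.002  0.002 -0.001] len 156
(600, 1320, 3)
[284.6 139.6] [328.1 149.7] [559.8 -53.1   5. ] [592.3  76.8   5. ]
```

View pics/c10.png

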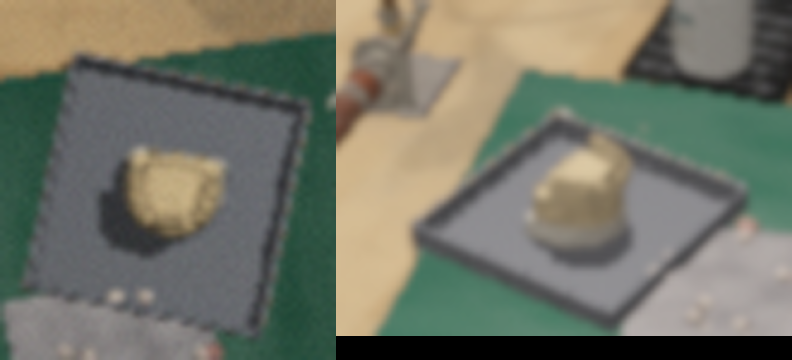

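The model sits teeth up on the pan floor. Its centre is (176,194) against the pan centre (166,196) in the top crop, so about 5 mm off, and the side view agrees, so it is within tolerance. Now I pick up the amber bottle.

Scaled: 156 mm is 15.6, 150 mm is 15.

```bash
echo '[[0.05, 0.05, 4, 0, 0, 0, 0.7], [0.05, 0.05, 8.5, 0, 0, 0, 0.7], [0.05, 0.05, 12.5, 0, 0, 0, 0.7], [0.05, 0.05, 15, 0, 0, 0, 0.7], [0.05, 0.05, 15.6, 0, 0, 0, 0.7], [0.05, 0.05, 15.6, 0, 0, 0, 0.7], [0.05, 0.05, 15.6, 0, 0, 0, 0.7]]' | python3 drive.py && echo '[[0, 0, 0, 0, 0, 0, 0.5], [0, 0, 0, 0, 0, 0, 0.4], [0, 0, 0, 0, 0, 0, 0.3], [0, 0, 0, 0, 0, 0, 0.3], [0, 0, 0, 0, 0, 0, 0.3]]' | python3 drive.py
```

```text
t: 31.9
ee_pos: [476.2, -350.3, 40.5]
tool_rot: [3.14, -0.001, -0.025]
force: [-0.3, 0.5, 0.3]
opening: 0.701
grasp_force: 0.0
t: 32.52
ee_pos: [475.8, -350.1, 39.4]
tool_rot: [3.141, -0.0, -0.025]
force: [0.4, -0.4, 2.8]
opening: 0.419
grasp_force: 29.9
```

Scaled: -15 mm is -1.5, -155 mm is -15.5.

```bash
echo '[[0, 0, -1.5, 0, 0, 0, 0.3], [0, 0, -4, 0, 0, 0, 0.3], [0, 0, -7.5, 0, 0, 0, 0.3], [0, 0, -11, 0, 0, 0, 0.3], [0, 0, -14, 0, 0, 0, 0.3], [0, 0, -15.5, 0, 0, 0, 0.3], [0, 0, -15.5, 0, 0, 0, 0.3]]' | python3 drive.py; python3 d.py 411.6 233.9 194 -0.025
```

```text
t: 33.4
ee_pos: [475.8, -350.1, 194.9]
tool_rot: [3.141, -0.001, -0.025]
force: [-0.7, 0.3, -1.9]
opening: 0.419
grasp_force: 29.9
[-7.890e+01 -5.822e+02  4.000e-01] [ 0.001 -0.001 -0.   ] len 588
```

Scaled: -410 mm is -41, -370 mm is -37.

```bash
echo '[[0, -2, 0, 0, 0, 0, 0.3], [0, -5.5, 0, 0, 0, 0, 0.3], [-0.5, -10, 0, 0, 0, 0, 0.3], [-1.2, -14.5, 0, 0, 0, 0, 0.3], [-2, -19, 0, 0, 0, 0, 0.3], [-2.8, -23.5, 0, 0, 0, 0, 0.3], [-3.6, -28, 0, 0, 0, 0, 0.3], [-4.4, -32.5, 0, 0, 0, 0, 0.3], [-5.2, -37, 0, 0, 0, 0, 0.3], [-5.9, -41, 0, 0, 0, 0, 0.3]]' | python3 drive.py && echo '[[-0.7, -4.5, 0, 0, 0, 0, 0.3], [-1.3, -9, 0, 0, 0, 0, 0.3], [-1.8, -13, 0, 0, 0, 0, 0.3], [-2, -16, 0, 0, 0, 0, 0.3], [-2, -17.2, 0, 0, 0, 0, 0.3], [-2, -17.2, 0, 0, 0, 0, 0.3], [-2, -17.2, 0, 0, 0, 0, 0.3]]' | python3 drive.py; python3 d.py 411.6 233.9 41.4 -0.025
```

```text
t: 34.65
ee_pos: [425.5, 63.5, 193.2]
tool_rot: [-3.142, 0.002, -0.024]
force: [-0.5, -0.2, -0.5]
opening: 0.419
grasp_force: 29.9
t: 35.52
ee_pos: [411.3, 233.0, 194.0]
tool_rot: [3.141, 0.0, -0.026]
force: [-0.1, 0.4, -0.8]
opening: 0.418
grasp_force: 29.9
[  0.4  -1.  152.6] [ 0.     0.    -0.001] len 153
```

Scaled: 152 mm is 15.2, 151 mm is 15.1.

```bash
echo '[[0, -0.05, 3, 0, 0, 0, 0.3], [0, -0.05, 6.5, 0, 0, 0, 0.3], [0, -0.05, 10, 0, 0, 0, 0.3], [0, -0.05, 12.5, 0, 0, 0, 0.3], [0, -0.05, 13.8, 0, 0, 0, 0.3], [0, -0.05, 14.5, 0, 0, 0, 0.3], [0, -0.05, 14.9, 0, 0, 0, 0.3], [0, -0.05, 15.1, 0, 0, 0, 0.3], [0, -0.05, 15.2, 0, 0, 0, 0.3], [0, -0.05, 15.2, 0, 0, 0, 0.3]]' | python3 drive.py && echo '[[0, 0, 0.05, 0, 0, 0, 0.3], [0, 0, 0.08, 0, 0, 0, 0.3], [0, 0, 0.08, 0, 0, 0, 0.3]]' | python3 drive.py
```

```text
t: 36.78
ee_pos: [411.5, 234.3, 42.5]
tool_rot: [-3.141, -0.0, -0.025]
force: [0.3, 0.8, -1.8]
opening: 0.416
grasp_force: 29.9
t: 37.15
ee_pos: [411.4, 234.3, 41.4]
tool_rot: [3.142, 0.0, -0.025]
force: [0.2, -0.4, -1.8]
opening: 0.415
grasp_force: 29.9
```

```bash
echo '[[0, 0, 0.04, 0, 0, 0, 0.3], [0, 0, 0.08, 0, 0, 0, 0.3], [0, 0, 0.08, 0, 0, 0, 0.3]]' | python3 drive.py
```

```text
t: 37.52
ee_pos: [411.6, 234.3, 41.3]
tool_rot: [-3.141, -0.001, -0.025]
force: [-2.4, -2.0, 9.0]
opening: 0.418
grasp_force: 29.9
```

Contact at the expected height. Release, rise, and go for the white bottle.

```bash
echo '[[0, 0, -0.05, 0, 0, 0, 0.5], [0, 0, -0.05, 0, 0, 0, 0.6], [0, 0, -0.05, 0, 0, 0, 0.65], [0, 0, -0.05, 0, 0, 0, 0.65], [0, 0, -0.05, 0, 0, 0, 0.65]]' | python3 drive.py && echo '[[0, 0, -1.5, 0, 0, 0, 0.65], [0, 0, -4.5, 0, 0, 0, 0.65], [0, 0, -8.5, 0, 0, 0, 0.65], [0, 0, -13, 0, 0, 0, 0.7], [0, 0, -15.3, 0, 0, 0, 0.9], [0, 0, -15.3, 0, 0, 0, 1]]' | python3 drive.py; python3 d.py 481.1 -220.3 194 -0.025
```

```text
t: 38.15
ee_pos: [411.4, 234.3, 41.1]
tool_rot: [3.142, 0.0, -0.025]
force: [0.2, -0.1, 0.0]
opening: 0.651
grasp_force: 0.0
t: 38.9
ee_pos: [411.9, 234.6, 196.3]
tool_rot: [-3.14, -0.004, -0.025]
force: [-0.3, 0.5, -0.3]
opening: 0.878
grasp_force: 0.0
[ 80.6 453.    1.8] [-0.002 -0.004 -0.   ] len 460
```

Scaled: 453 mm is 45.3, 420 mm is 42.

```bash
echo '[[0.5, 4, 0, 0, 0, 0, 1], [1.5, 9.5, 0, 0, 0, 0, 1], [2.7, 15, 0, 0, 0, 0, 1], [3.8, 20.5, 0, 0, 0, 0, 1], [4.8, 26, 0, 0, 0, 0, 1], [5.8, 31.5, 0, 0, 0, 0, 1], [6.8, 37, 0, 0, 0, 0, 1], [7.6, 42, 0, 0, 0, 0, 1], [8.1, 45.3, 0, 0, 0, 0, 1], [8.1, 45.3, 0, 0, 0, 0, 1]]' | python3 drive.py && echo '[[0, 0, 0, 0, 0, 0, 1], [0, 0, 0, 0, 0, 0, 1]]' | python3 drive.py; python3 d.py 481.1 -220.3 44.8 -0.025
```

```text
t: 40.15
ee_pos: [480.3, -222.0, 192.8]
tool_rot: [-3.141, 0.002, -0.028]
force: [-0.0, 0.3, -0.8]
opening: 1.001
grasp_force: 0.0
t: 40.4
ee_pos: [480.9, -219.6, 194.1]
tool_rot: [-3.141, 0.0, -0.024]
force: [0.3, 0.3, -0.5]
opening: 0.997
grasp_force: 0.0
[  0.2   0.7 149.3] [-0.     0.     0.001] len 149
```

Scaled: 149 mm is 14.9, 140 mm is 14.

```bash
echo '[[0, 0.05, 3, 0, 0, 0, 1], [0, 0.05, 7, 0, 0, 0, 1], [0, 0.05, 11, 0, 0, 0, 1], [0, 0.05, 14, 0, 0, 0, 1], [0, 0.05, 14.9, 0, 0, 0, 1], [0, 0.05, 14.9, 0, 0, 0, 1], [0, 0.05, 14.9, 0, 0, 0, 1]]' | python3 drive.py && echo '[[0, 0, 0, 0, 0, 0, 0.7], [0, 0, 0, 0, 0, 0, 0.5], [0, 0, 0, 0, 0, 0, 0.4], [0, 0, 0, 0, 0, 0, 0.4], [0, 0, 0, 0, 0, 0, 0.4], [0, 0, 0, 0, 0, 0, 0.4]]' | python3 drive.py && echo '[[0, 0, -1.5, 0, 0, 0, 0.4], [0, 0, -4, 0, 0, 0, 0.4], [0, 0, -7.5, 0, 0, 0, 0.4], [0, 0, -11, 0, 0, 0, 0.4], [0, 0, -13.5, 0, 0, 0, 0.4], [0, 0, -14.5, 0, 0, 0, 0.4], [0, 0, -14.5, 0, 0, 0, 0.4]]' | python3 drive.py; python3 d.py 411 328.6 190 -0.025
```

```text
t: 41.28
ee_pos: [481.6, -221.3, 46.5]
tool_rot: [3.141, -0.002, -0.025]
force: [-0.0, 1.0, 0.0]
opening: 1.0
grasp_force: 0.0
t: 42.02
ee_pos: [480.9, -221.1, 45.2]
tool_rot: [-3.141, 0.0, -0.025]
force: [-0.1, 1.2, 0.8]
opening: 0.558
grasp_force: 30.0
t: 42.9
ee_pos: [480.9, -221.2, 190.4]
tool_rot: [3.141, -0.001, -0.025]
force: [0.7, -0.7, -1.9]
opening: 0.556
grasp_force: 30.0
[-8.380e+01 -5.478e+02  2.000e-01] [ 0.    -0.001 -0.   ] len 554
```

```bash
echo '[[0, -2, 0, 0, 0, 0, 0.4], [-0.5, -5.5, 0, 0, 0, 0, 0.4], [-1.2, -10, 0, 0, 0, 0, 0.4], [-2, -14.5, 0, 0, 0, 0, 0.4], [-2.8, -19, 0, 0, 0, 0, 0.4], [-3.6, -23.5, 0, 0, 0, 0, 0.4], [-4.4, -28, 0, 0, 0, 0, 0.4], [-5.1, -32.5, 0, 0, 0, 0, 0.4], [-5.8, -37, 0, 0, 0, 0, 0.4], [-6.4, -41, 0, 0, 0, 0, 0.4]]' | python3 drive.py && echo '[[-0.5, -4.5, 0, 0, 0, 0, 0.4], [-1.2, -9, 0, 0, 0, 0, 0.4], [-1.8, -12, 0, 0, 0, 0, 0.4], [-2, -13.8, 0, 0, 0, 0, 0.4], [-2, -13.8, 0, 0, 0, 0, 0.4], [-2, -13.8, 0, 0, 0, 0, 0.4], [-2, -13.8, 0, 0, 0, 0, 0.4]]' | python3 drive.py; python3 d.py 411 328.6 47.5 -0.025
```

```text
t: 44.15
ee_pos: [425.8, 192.4, 189.3]
tool_rot: [3.141, 0.001, -0.024]
force: [-0.3, -0.9, -1.0]
opening: 0.557
grasp_force: 30.0
t: 45.02
ee_pos: [411.0, 328.0, 190.2]
tool_rot: [3.142, -0.0, -0.026]
force: [0.6, 0.1, -1.9]
opening: 0.558
grasp_force: 30.0
[ -0.   -0.6 142.7] [ 0.    -0.    -0.001] len 143
```

Scaled: 136 mm is 13.6, 134 mm is 13.4.

```bash
echo '[[0, -0.05, 3, 0, 0, 0, 0.4], [0, -0.05, 6.5, 0, 0, 0, 0.4], [0, -0.05, 9.5, 0, 0, 0, 0.4], [0, -0.05, 12, 0, 0, 0, 0.4], [0, -0.05, 13, 0, 0, 0, 0.4], [0, -0.05, 13.4, 0, 0, 0, 0.4], [0, -0.05, 13.6, 0, 0, 0, 0.4], [0, -0.05, 13.6, 0, 0, 0, 0.4]]' | python3 drive.py && echo '[[0, 0, 0.15, 0, 0, 0, 0.4], [0, 0, 0.3, 0, 0, 0, 0.4], [0, 0, 0.45, 0, 0, 0, 0.4], [0, 0, 0.55, 0, 0, 0, 0.4], [0, 0, 0.55, 0, 0, 0, 0.4]]' | python3 drive.py
```

```text
t: 46.02
ee_pos: [411.0, 329.5, 54.7]
tool_rot: [-3.141, -0.001, -0.025]
force: [-0.2, 0.1, -1.7]
opening: 0.56
grasp_force: 30.0
t: 46.65
ee_pos: [410.7, 329.3, 48.5]
tool_rot: [3.141, 0.0, -0.025]
force: [-0.0, -0.2, -1.4]
opening: 0.558
grasp_force: 30.0
```

Scaled: 1 mm is 0.1, 1.4 mm is 0.14.

```bash
echo '[[0, 0, 0.05, 0, 0, 0, 0.4], [0, 0, 0.1, 0, 0, 0, 0.4], [0, 0, 0.14, 0, 0, 0, 0.4], [0, 0, 0.14, 0, 0, 0, 0.4]]' | python3 drive.py
```

```text
t: 47.15
ee_pos: [410.8, 329.3, 47.2]
tool_rot: [-3.142, -0.0, -0.025]
force: [-0.5, -0.4, -1.3]
opening: 0.558
grasp_force: 30.0
```

Scaled: 0.7 mm is 0.07, 0.4 mm is 0.04.

```bash
echo '[[0, 0, 0.04, 0, 0, 0, 0.4], [0, 0, 0.07, 0, 0, 0, 0.4], [0, 0, 0.07, 0, 0, 0, 0.4]]' | python3 drive.py
```

```text
t: 47.52
ee_pos: [411.0, 329.4, 47.1]
tool_rot: [-3.141, -0.001, -0.025]
force: [-1.6, -2.6, 5.4]
opening: 0.56
grasp_force: 30.0
```

Contact at floor height. Release, rise and move off.

Scaled: -0.4 mm is -0.04.

```bash
echo '[[0, 0, -0.04, 0, 0, 0, 0.7], [0, 0, -0.04, 0, 0, 0, 0.8], [0, 0, -0.04, 0, 0, 0, 0.9], [0, 0, -0.04, 0, 0, 0, 0.95], [0, 0, -0.04, 0, 0, 0, 0.95]]' | python3 drive.py && echo '[[0, 0, -1.5, 0, 0, 0, 0.95], [0, 0, -4.5, 0, 0, 0, 0.95], [0, 0, -8.5, 0, 0, 0, 0.95], [0, 0, -13, 0, 0, 0, 0.95], [0, 0, -15, 0, 0, 0, 0.95], [0, 0, -15, 0, 0, 0, 0.95]]' | python3 drive.py && echo '[[0, 4, 0, 0, 0, 0, 0.95], [0, 10, 0, 0, 0, 0, 0.95], [0, 16, 0, 0, 0, 0, 0.95], [0, 22, 0, 0, 0, 0, 0.95], [0, 28, 0, 0, 0, 0, 0.95], [0, 34, 0, 0, 0, 0, 0.95], [0, 40, 0, 0, 0, 0, 0.95], [0, 45, 0, 0, 0, 0, 0.95], [0, 48, 0, 0, 0, 0, 0.95], [0, 48, 0, 0, 0, 0, 0.95]]' | python3 drive.py && echo '[[0, 0, 0, 0, 0, 0, 0.95], [0, 0, 0, 0, 0, 0, 0.95], [0, 0, 0, 0, 0, 0, 0.95]]' | python3 drive.py
python3 - <<'E'
from h import *
shot('top','t11',180,140,260,220,5);shot('side','s11',195,150,320,305,3.7)
A=cv2.imread('pics/t11.png');B=cv2.imread('pics/s11.png');h=max(A.shape[0],B.shape[0])
p=lambda x:cv2.copyMakeBorder(x,0,h-x.shape[0],0,0,cv2.BORDER_CONSTANT)
o=np.hstack([p(A),p(B)]);cv2.imwrite('pics/c11.png',cv2.resize(o,None,fx=.9,fy=.9,interpolation=cv2.INTER_AREA))
E
```

```text
t: 48.15
ee_pos: [410.8, 329.3, 46.9]
tool_rot: [3.142, 0.0, -0.025]
force: [0.7, 0.0, 0.1]
opening: 0.947
grasp_force: 0.0
t: 48.9
ee_pos: [411.2, 329.6, 199.0]
tool_rot: [-3.139, -0.003, -0.025]
force: [1.0, 0.7, 0.3]
opening: 0.95
grasp_force: 0.0
t: 50.15
ee_pos: [398.1, -151.7, 196.0]
tool_rot: [-3.141, 0.002, -0.028]
force: [0.1, 0.3, 0.1]
opening: 0.951
grasp_force: 0.0
t: 50.52
ee_pos: [398.8, -149.9, 197.0]
tool_rot: [3.142, -0.0, -0.024]
force: [1.3, 0.4, 1.3]
opening: 0.951
grasp_force: 0.0
```

View pics/c11.png

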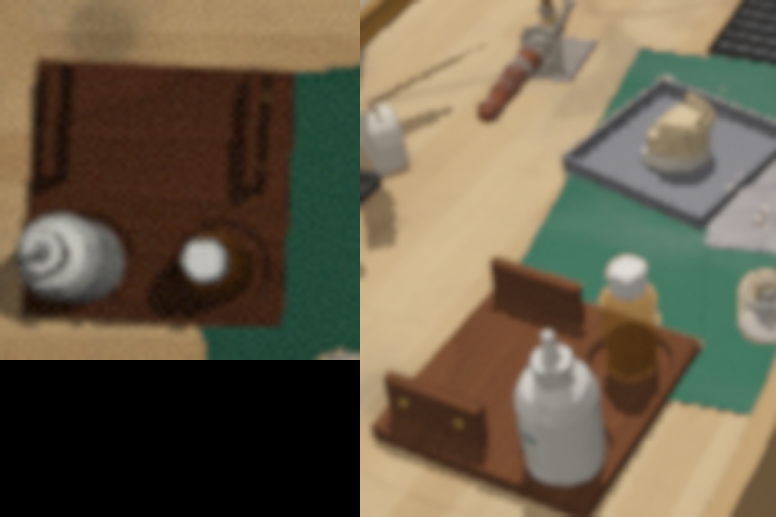

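Both bottles stand upright in their own wells. In the top crop the cap is at (204,260) and the white tip at (40,252), matching the start picture. The model is in the pan, so I hand in.

```bash
python3 -c "
from cell import bot
print(bot.finish_job())"
```

```text
the job is handed in; nothing more can be done
None
```

I handed the job in at about 51 s: the last pictures show both bottles upright back in their own wells and the jaw model teeth up about 5 mm from the pan's centre; the jar and wax pot were never approached, and no verdict was returned.

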